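# Pop open the touch-latch box of nuts

## Task

Three touch-latch boxes with clear lids stand on the saw table. Find the one that holds the hexagon nuts and, with the closed fingertips, push the blue pad at the front of its lid down until the catch lets go, then back away so that the lid springs ajar; leave it ajar. Do not press or open the other two boxes, and do not pick up or shift the loose knob, pencil and bolt.

Things in the scene. Friction and masses are not known exactly. Their poses are not given: they have to be found in the camera images.
- box_nuts: the touch-latch box that holds five steel hexagon nuts, about 20 mm across, seen through its clear lid. All three boxes look the same outside: grey, 137 x 107 mm over the lid, 57 mm high (60 mm at the press pad), held to the table by magnets and not movable. Origin: centre of its underside, on the table; its x axis points from the front (press pad) to the rear (hinge), z up
- pad_nuts (a point): centre of the top face of the blue ribbed press pad (24 mm front to back, 44 mm wide, 3 mm proud of the lid) on the front edge strip of the lid of the box with the nuts; it is part of the lid and moves with it. This point is 60 mm above the table while the lid is shut
- lid_nuts (a joint): angle of that box's lid (rad): 0 shut and caught, positive open. The pad lies 119 mm from the hinge. Pressed in, the lid sinks to a stop at about -0.078 (about 9 mm at the pad); the catch lets go once it is beyond about -0.045 (5.5 mm at the pad). That takes about 2.5 N on the pad, and the force rises sharply at the stop. When the press is taken away, a spring lifts the lid and it rests ajar at about 0.33 (the pad about 40 mm higher than when shut)
- box_bolts: the touch-latch box that holds three hexagon bolts, 42 to 54 mm long, seen through its clear lid. All three boxes look the same outside: grey, 137 x 107 mm over the lid, 57 mm high (60 mm at the press pad), held to the table by magnets and not movable. Origin: centre of its underside, on the table; its x axis points from the front (press pad) to the rear (hinge), z up
- pad_bolts (a point): centre of the top face of the blue ribbed press pad (24 mm front to back, 44 mm wide, 3 mm proud of the lid) on the front edge strip of the lid of the box with the bolts; it is part of the lid and moves with it. This point is 60 mm above the table while the lid is shut
- lid_bolts (a joint): angle of that box's lid (rad): 0 shut and caught, positive open. The pad lies 119 mm from the hinge. Pressed in, the lid sinks to a stop at about -0.078 (about 9 mm at the pad); the catch lets go once it is beyond about -0.045 (5.5 mm at the pad). That takes about 2.5 N on the pad, and the force rises sharply at the stop. When the press is taken away, a spring lifts the lid and it rests ajar at about 0.33 (the pad about 40 mm higher than when shut)
- box_flange: the touch-latch box that holds one round steel blade flange, 70 mm across, seen through its clear lid. All three boxes look the same outside: grey, 137 x 107 mm over the lid, 57 mm high (60 mm at the press pad), held to the table by magnets and not movable. Origin: centre of its underside, on the table; its x axis points from the front (press pad) to the rear (hinge), z up
- pad_flange (a point): centre of the top face of the blue ribbed press pad (24 mm front to back, 44 mm wide, 3 mm proud of the lid) on the front edge strip of the lid of the box with the blade flange; it is part of the lid and moves with it. This point is 60 mm above the table while the lid is shut
- lid_flange (a joint): angle of that box's lid (rad): 0 shut and caught, positive open. The pad lies 119 mm from the hinge. Pressed in, the lid sinks to a stop at about -0.078 (about 9 mm at the pad); the catch lets go once it is beyond about -0.045 (5.5 mm at the pad). That takes about 2.5 N on the pad, and the force rises sharply at the stop. When the press is taken away, a spring lifts the lid and it rests ajar at about 0.33 (the pad about 40 mm higher than when shut)
- spare_knob: black star knob with a brass boss, 46 mm across, 28 mm high, loose on the table; origin: centre of its underside. A bystander
- pencil: red flat carpenter pencil, 173 x 15 x 8 mm, loose on the table; origin near the middle of its underside, x along its length. A bystander
- loose_bolt: hexagon bolt, 54 mm long, head 22 mm, lying loose on the table; origin: centre of its underside, y along its shank. A bystander

How it is judged (in metres and radians):
On the way, in this order (a step that is already met when the one before it is completed fails the run):
1. the fingers, on the blue pad, push the lid of the box of nuts in below its shut position (value of joint lid_nuts below -0.035 rad and contact force between the fingers and pad_nuts above 0.3 N).
2. the spring has lifted the lid of the box of nuts ajar (value of joint lid_nuts above 0.2 rad), for 0.1 s.
At the end, for the whole second after the job is handed in: The lid of the box of nuts rests ajar at 0.25 to 0.45 rad; the other two lids are shut within 0.03 rad; knob, pencil and bolt lie within 20 mm of where they were (value of joint lid_nuts between 0.25 and 0.45 rad and velocity of joint lid_nuts between -0.1 and 0.1 rad/s and value of joint lid_bolts between -0.03 and 0.03 rad and value of joint lid_flange between -0.03 and 0.03 rad and distance of each of spare_knob, pencil, loose_bolt from where it was at the start of the episode below 0.02 m); the robot touches nothing.
It fails at once if the lid of the other box (bolts) is pressed in or comes open (value of joint lid_bolts below -0.03 rad or value of joint lid_bolts above 0.04 rad).
It fails at once if the lid of the other box (flange) is pressed in or comes open (value of joint lid_flange below -0.03 rad or value of joint lid_flange above 0.04 rad).
It fails at once if the loose knob, pencil or bolt is lifted, carried or shifted by more than 20 mm (distance of any of spare_knob, pencil, loose_bolt from where it was at the start of the episode above 0.02 m).
It fails at once if the lid of the box of nuts is thrown or pulled wide open (value of joint lid_nuts above 0.7 rad).
It also fails if it takes over 32 s, if anything falls off the work surface, if the arm or the gripper's body presses on something with over 40 N, if the wrist force passes 120 N, or if a joint passes its speed limit or range.

## Robot

A 6-joint arm with a two-finger parallel gripper is mounted at the origin on a cart in front of the work surface, level with it; the furniture and walls round the work are solid. World frame = base frame: x ahead of the robot, y to its left, z up, the work surface at z = 0. Lengths are in mm, angles in rad, forces in N, time in s.
With the tool pointing down it reaches from about 275 to 750 mm from the base axis. Payload 10.2 kg.
Tool frame: the origin (TCP) lies between the finger pads; the fingertips stand 17 mm ahead of it and the grasp point (between the pads) lies 2 mm behind it; y points along the fingers, x is the direction in which the jaws open and shut, and the axes are right-handed (so a half turn about y gives the same grasp; the last joint's range is limited). The gripper opens to 85 mm and grips with 20 to 120 N. Pads are 22 mm wide; open, the fingers measure 114 mm over their backs; the gripper's body (76 mm by 85 mm) begins 54 mm behind the grasp point. The pads swing forward as they close: fully open they stand 13 mm farther back than shut.
Start: joints at [-1.515, 0.313, 1.498, -0, 1.331, -0.223], TCP at [144.468, -504.738, 248.294] pointing down, gripper open.
Joint ranges: [-2.94, 2.94], [-0.97, 2.17], [0.19, 2.56], [-1.23, 4.37], [0.02, 3.11], [-2.88, 2.88]. Speed limits (rad/s): [2.39, 2.39, 3.01, 3.14, 3.14, 3.14].

## Interface

Orientations are given as a unit quaternion [w, x, y, z].
In Python, from rig import ctrl gives the robot as it stands.
- The arm moves only by the tool jog_arm, never from a script. Its argument "targets" is a list of rows, each an object with "offset": the shift along the tool's x, y, z in m, a list of three; "yaw": the turn about the tool's y in rad. In form: [{"offset": [dx, dy, dz], "yaw": yaw}, ...]. A call has 1 to 12 rows; each row is the pose to reach, as a shift and turn from the pose measured when the call began, along the tool's axes at that moment; what a row does not reach only later rows make up. A row lasts 1/12 s, in which the tool goes at most 41.7 mm and 7.16 degrees, less where a joint would pass 70% of its speed; a pose out of reach is approached as far as the arm can. A call with a gripper value outside its range is refused whole. "fingers" is the finger opening in m, from 0 to 0.0854, set as the call begins (left out, the last holds). The fingers move at their own pace and stop on an object; "grip_force" is the grip in N (left out, the last holds). Time passes only in rows, so rows that repeat a pose let the fingers close. It gives the time, the measured TCP pose, the force and the opening at its end, in the units of the state.
- ctrl.sense(): the state, without advancing time (a new reading comes with each control period).
- ctrl.capture(name): name is "scene" or "top" or "wrist"; returns a dict with "img" (420x560x3 uint8, red, green, blue), "intrinsics" (3x3 intrinsics, pixels), "T" (4x4, takes a point from camera to world coordinates); the wrist camera has in their place "mount" (4x4, takes a point from camera to tool coordinates, whose origin is the TCP and whose axes are the tool frame's). Camera axes: x right, y up, looking along -z (the intrinsics and any distortion apply to the point x, -y, -z); pixel columns grow to the right and rows downward; lengths in mm; the calibration is good to about 2 mm. A picture is of the moment at which its call begins: read the wrist's pose just before it. There is no depth.
- ctrl.finish_job(): hands the job in, once; it reports no verdict.
Trained networks look in the newest picture that a camera, given by its name, has taken for a name from the list of things; names that differ only in an ending like _2 or _b are one class to them, and where a whole thing is asked for, a point or a joint stands for the part that bears it (a point fixed in the world has none). Each returns a list of dicts, best first, with "score" (0 to 1); they miss things now and then, are a little off and sometimes report something else, mostly with a low value. They report only what shows in the picture. A call takes as long as a camera call.
- ctrl.boxes_of(camera, target): "box" ([left, top, right, bottom] in pixels, round what is visible of it).
- ctrl.regions_of(camera, target): "region" (420x560 bool, what is visible of it) and "box" ([left, top, right, bottom] in pixels, round what is visible of it).
The state is a dict: "time_s": time; "joints": joint angles; "dq": joint speeds; "tau": joint torques, N m; "eef_pos": TCP position; "ee_rot": TCP orientation; "force": force on the tool from outside, world axes, zero at the start; "wrist_torque": the same for the moment, N m; "grip_width": opening from 0.0 (shut) to 1.0 (fully open).
Only numpy, scipy, OpenCV 4.12 (cv2) and the standard library are available. Lean on these libraries where they do the work, as an engineer would, in place of code of your own. Each camera call takes 0.05 s, during which the arm holds its last target.

## Working session

There is one attempt and no reset: what is moved stays moved. The work goes in short steps, Python scripts to look and compute and a tool call to move; the robot and the scene stay as the last step left them, time stands still between calls to the robot, and variables do not carry over. Pictures are saved under pics/ and viewed, and the job is handed in when it is done.

Besides the shell and the picture viewer there is one more tool, called after "Request:" as name([rows], argument=value, ...), one row to a line, values as JSON. jog_arm: Moves the arm, as the interface text tells. Its arguments: {"type":"object","properties":{"targets":{"type":"array"},"fingers":{"type":"number"},"grip_force":{"type":"number"}},"required":["targets"]}

```bash
ls; mkdir -p pics; python3 - <<'E'
from rig import ctrl
import cv2
s=ctrl.sense();print(s)
for n in ["top","scene"]:
    c=ctrl.capture(n);cv2.imwrite(f"pics/{n}0.png",c["img"][:,:,::-1]);print(n,c["intrinsics"],c["T"])
    for t in ["box_nuts","box_bolts","box_flange","pad_nuts"]:
        print(t,[(round(b["score"],2),[round(float(v)) for v in b["box"]]) for b in ctrl.boxes_of(n,t)][:4])
E
```

```text
pics
{'time_s': 0.0, 'joints': array([-1.51541127e+00,  3.13454059e-01,  1.49845449e+00,  1.15367900e-05,
        1.33101283e+00, -2.23431687e-01]), 'dq': array([-0.00101861, -0.00086071, -0.00020791, -0.00021829,  0.00097644,
       -0.00195366]), 'tau': array([ 6.48835648e-04, -4.12269115e+01, -2.59739631e+01, -1.53722344e-04,
        4.18416443e-03,  2.11923339e-05]), 'eef_pos': array([ 144.45069069, -504.48274326,  247.72644009]), 'ee_rot': array([ 0.56498855, -0.56426566,  0.42597135, -0.42537114]), 'force': array([ 0.29421838, -0.40556988, -0.73114516]), 'wrist_torque': array([ 0.05236501, -0.01877177, -0.02459033]), 'grip_width': 1.000061844860451}
top [[469.58466611   0.         278.83512702]
 [  0.         469.58466611 209.5499359 ]
 [  0.           0.           1.        ]] [[ 2.32048869e-03  9.92797099e-01 -1.19785374e-01  4.38065067e+02]
 [-9.99679222e-01  5.32409655e-03  2.47609803e-02  2.26945796e+02]
 [ 2.52203783e-02  1.19689491e-01  9.92490986e-01  1.12957068e+03]
 [ 0.00000000e+00  0.00000000e+00  0.00000000e+00  1.00000000e+00]]
box_nuts [(0.94, [163, 167, 221, 236])]
box_bolts [(0.91, [309, 205, 361, 263])]
box_flange [(0.77, [318, 108, 385, 185]), (0.31, [164, 168, 220, 232])]
pad_nuts [(0.59, [164, 167, 224, 233])]
scene [[473.52490709   0.         281.46220968]
 [  0.         473.52490709 204.38979686]
 [  0.           0.           1.        ]] [[-4.30544303e-01  5.35283236e-01 -7.26707273e-01 -3.13124892e+02]
 [-9.02515798e-01 -2.46547543e-01  3.53099904e-01  6.37771189e+02]
 [ 9.84056638e-03  8.07889947e-01  5.89251217e-01  7.52393494e+02]
 [ 0.00000000e+00  0.00000000e+00  0.00000000e+00  1.00000000e+00]]
box_nuts [(0.81, [178, 193, 242, 253]), (0.46, [288, 145, 346, 186])]
box_bolts [(0.87, [309, 180, 376, 225])]
box_flange [(0.95, [287, 145, 344, 188]), (0.48, [133, 253, 194, 281])]
pad_nuts [(0.68, [178, 196, 244, 240])]
```

View pics/top0.png

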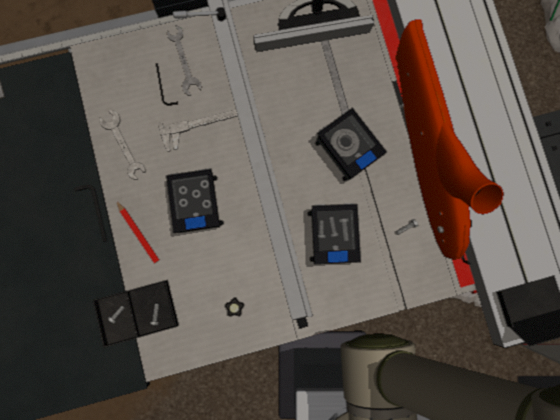

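View pics/scene0.png

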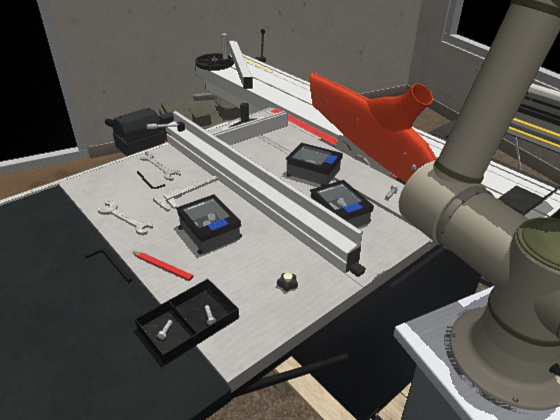

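```bash
python3 - <<'E'
import cv2
a=cv2.imread("pics/top0.png");b=cv2.imread("pics/scene0.png")
cv2.imwrite("pics/top0z.png",cv2.resize(a[155:247,150:240],None,fx=6,fy=6,interpolation=3))
cv2.imwrite("pics/scene0z.png",cv2.resize(b[180:265,165:255],None,fx=6,fy=6,interpolation=3))
E
```

```text
(no output)
```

View pics/top0z.png

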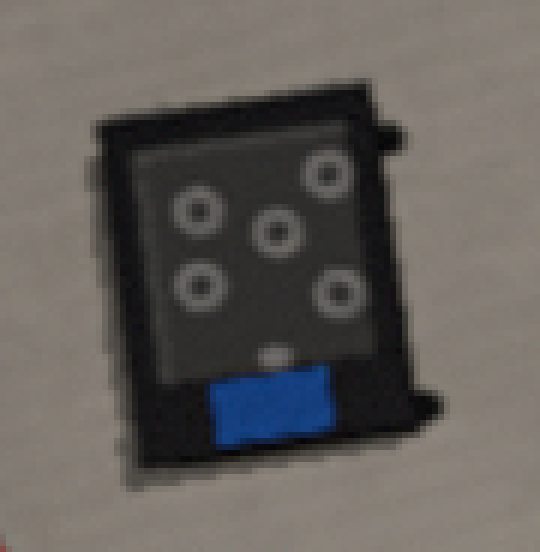

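View pics/scene0z.png

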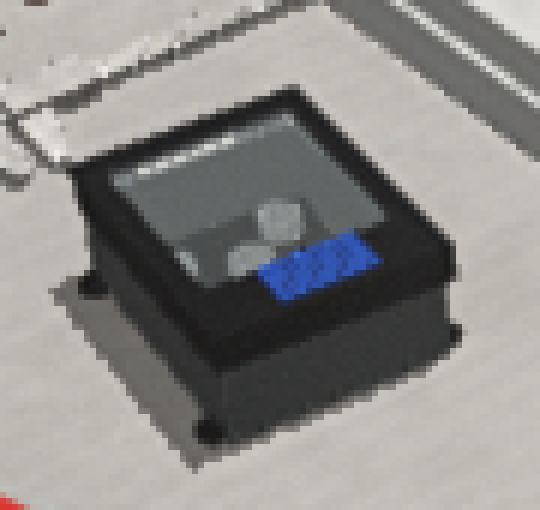

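The top view shows five nuts in the left box, with its blue pad near pixel (195,222). The bolts box is at (335,234) and the flange box at (350,145). Next I'll locate the pad from both cameras.

```bash
cat > h.py <<'E'
import numpy as np,cv2
from rig import ctrl
from scipy.spatial.transform import Rotation as R
def ray(K,T,u,v):
    d=T[:3,:3]@np.array([(u-K[0,2])/K[0,0],-(v-K[1,2])/K[1,1],-1]);return T[:3,3],d
def atz(K,T,u,v,z):
    o,d=ray(K,T,u,v);return o+d*(z-o[2])/d[2]
def rot(q): return R.from_quat(np.r_[q[1:],q[0]]).as_matrix()
def blue(img,box):
    l,t,r,b=box;h=cv2.cvtColor(img,cv2.COLOR_RGB2HSV)
    m=cv2.inRange(h,(100,120,60),(130,255,255));k=np.zeros_like(m);k[t:b,l:r]=m[t:b,l:r];return k
E
python3 - <<'E'
from h import *
s=ctrl.sense();print(rot(s["ee_rot"]).round(3))
cs=[]
for n,b in [("top",(160,160,225,240)),("scene",(175,190,245,255))]:
    c=ctrl.capture(n);cs.append(c);k=blue(c["img"],b);ys,xs=np.nonzero(k);print(n,list(c),len(xs),xs.mean(),ys.mean())
    K,T=c["intrinsics"],c["T"]
    print("pad",atz(K,T,xs.mean(),ys.mean(),60).round(1))
    r=cv2.minAreaRect(np.c_[xs,ys].astype(np.float32));P=np.array([atz(K,T,*p,60) for p in cv2.boxPoints(r)]);print(P.round(0)[:,:2].tolist())
    c["ray"]=ray(K,T,xs.mean(),ys.mean())
(o1,d1),(o2,d2)=cs[0]["ray"],cs[1]["ray"]
A=np.c_[d1,-d2];t=np.linalg.lstsq(A,o2-o1,rcond=None)[0];print("tri",o1+d1*t[0],o2+d2*t[1])
K,T=cs[0]["intrinsics"],cs[0]["T"]
z=np.array([150,155])
for nm,p in dict(rl=(100,125),rr=(368,87),fr=(418,430),fl=(140,466)).items():
    print(nm,atz(K,T,150+p[0]/6,155+p[1]/6,57).round(0))
# neighbours
for nm,p,h in [("fenceTopFar",(222,5),60),("fenceTopNear",(305,320),60),("knob",(234,307),28),("bluebolts",(338,257),60),("blueflange",(366,159),60)]:
    print(nm,atz(K,T,*p,h).round(0))
E
```

```text
[[ 0.275  0.     0.961]
 [-0.961  0.     0.275]
 [-0.    -1.     0.   ]]
top ['img', 'intrinsics', 'T'] 233 194.99141630901286 222.1802575107296
pad [537.2 391.2  60. ]
[[546.0, 416.0], [554.0, 371.0], [528.0, 366.0], [520.0, 411.0]]
scene ['img', 'intrinsics', 'T'] 134 217.66417910447763 224.1044776119403
pad [532.6 392.4  60. ]
[[542.0, 415.0], [551.0, 366.0], [524.0, 369.0], [516.0, 417.0]]
tri [537.49468752 391.73965975  56.37567372] [537.1767902  391.03326898  56.23775165]
rl [644. 459.  57.]
rr [660. 357.  57.]
fr [527. 335.  57.]
fl [513. 440.  57.]
fenceTopFar [1064.  339.   60.]
fenceTopNear [319. 141.  60.]
knob [345. 302.  28.]
bluebolts [459.  65.  60.]
blueflange [687.  -3.  60.]
```

Request:
jog_arm([
  {"offset":[-0.02,0,0.016],"yaw":0},
  {"offset":[-0.046,0,0.038],"yaw":0},
  {"offset":[-0.077,0,0.064],"yaw":0},
  {"offset":[-0.108,0,0.089],"yaw":0},
  {"offset":[-0.139,0,0.115],"yaw":0},
  {"offset":[-0.17,0,0.14],"yaw":0},
  {"offset":[-0.2,0,0.165],"yaw":0},
  {"offset":[-0.231,0,0.19],"yaw":0},
  {"offset":[-0.262,0,0.216],"yaw":0},
  {"offset":[-0.293,0,0.242],"yaw":0},
  {"offset":[-0.324,0,0.267],"yaw":0},
  {"offset":[-0.35,0,0.289],"yaw":0},
], fingers=0, grip_force=40)

```text
time_s: 1.6
eef_pos: [326.2, -86.4, 248.6]
ee_rot: [0.565, -0.565, 0.425, -0.426]
force: [0.7, -0.1, 0.9]
grip_width: -0.004
```

```bash
cat > go.py <<'E'
from h import *
import sys
def show(goal):
    s=ctrl.sense();M=rot(s["ee_rot"]);p=s["eef_pos"];g=np.array(goal)
    print("t",s["time_s"],"p",p.round(1),"j",s["joints"].round(2),"F",s["force"].round(2),"w",s["grip_width"])
    print("x ang",np.degrees(np.arctan2(M[1,0],M[0,0])).round(1),"tooly",M[:,1].round(3),"off",(M.T@(g-p)).round(1))
if __name__=="__main__": show([float(a) for a in sys.argv[1:4]])
E
python3 go.py 535 391.5 200
```

```text
t 1.6 p [326.2 -86.4 248.6] j [-0.61 -0.12  1.98  0.    1.28  0.68] F [ 0.73 -0.14  0.9 ] w -0.0035602976112553857
x ang -74.0 tooly [ 0.001 -0.    -1.   ] off [-401.9   48.6  332.3]
```

Request:
jog_arm([
  {"offset":[-0.025,0,0.02],"yaw":0.01},
  {"offset":[-0.055,0,0.045],"yaw":0.02},
  {"offset":[-0.085,0,0.07],"yaw":0.03},
  {"offset":[-0.117,0,0.097],"yaw":0.04},
  {"offset":[-0.149,0,0.123],"yaw":0.05},
  {"offset":[-0.181,0,0.15],"yaw":0.06},
  {"offset":[-0.213,0,0.176],"yaw":0.07},
  {"offset":[-0.245,0,0.203],"yaw":0.08},
  {"offset":[-0.277,0,0.23],"yaw":0.09},
  {"offset":[-0.309,0,0.256],"yaw":0.1},
  {"offset":[-0.335,0,0.277],"yaw":0.12},
  {"offset":[-0.355,0,0.294],"yaw":0.131},
])

```text
time_s: 2.6
eef_pos: [511.3, 338.5, 248.1]
ee_rot: [0.536, -0.536, 0.461, -0.462]
force: [-0.0, -0.4, -0.5]
grip_width: 0.001
```

```bash
python3 - <<'E'
from go import *
show([535,391.5,200])
s=ctrl.sense();c=ctrl.capture("wrist");cv2.imwrite("pics/w1.png",c["img"][:,:,::-1])
M=np.eye(4);M[:3,:3]=rot(s["ee_rot"]);M[:3,3]=s["eef_pos"];T=M@c["mount"];K=c["intrinsics"]
print(c["mount"].round(2))
k=blue(c["img"],(0,0,560,420));n,l,st,ce=cv2.connectedComponentsWithStats(k)
for i in range(1,n):
    if st[i,4]>60: print(st[i],ce[i],atz(K,T,*ce[i],60).round(1))
E
```

```text
t 2.6 p [511.3 338.5 248.1] j [ 0.39  0.51  1.21 -0.    1.42  1.82] F [-0.05 -0.41 -0.53] w 0.0014248878655183513
x ang -81.5 tooly [ 0.001 -0.    -1.   ] off [-48.9  48.1  31.3]
[[ 1.0000e+00  0.0000e+00  0.0000e+00 -1.1000e-01]
 [ 0.0000e+00  2.9000e-01 -9.6000e-01 -1.2522e+02]
 [-0.0000e+00  9.6000e-01  2.9000e-01  7.3790e+01]
 [ 0.0000e+00  0.0000e+00  0.0000e+00  1.0000e+00]]
[ 193  136   54   29 1483] [219.54281861 149.60755226] [535.8 393.   60. ]
[525 266  35  27 771] [543.48508431 279.73800259] [459.   77.2  60. ]
```

View pics/w1.png

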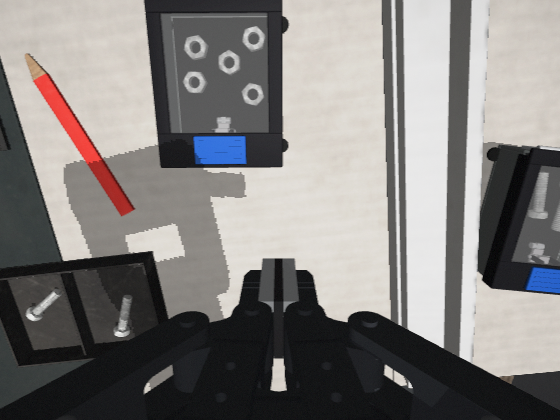

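Through the lid the wrist view shows five hexagon nuts around (225,65), with the pad at (220,150). That puts the pad at about (536,393), which agrees with the top and scene cameras to within 3 mm.

Request:
jog_arm([
  {"offset":[-0.02,0,0.013],"yaw":0},
  {"offset":[-0.04,0.01,0.026],"yaw":0},
  {"offset":[-0.049,0.03,0.032],"yaw":0},
  {"offset":[-0.049,0.06,0.032],"yaw":0},
  {"offset":[-0.049,0.09,0.032],"yaw":0},
  {"offset":[-0.049,0.115,0.032],"yaw":0},
  {"offset":[-0.049,0.135,0.032],"yaw":0},
  {"offset":[-0.049,0.15,0.032],"yaw":0},
  {"offset":[-0.049,0.155,0.032],"yaw":0},
  {"offset":[-0.049,0.156,0.032],"yaw":0},
])

```text
time_s: 3.48
eef_pos: [536.2, 394.0, 90.5]
ee_rot: [-0.536, 0.536, -0.462, 0.461]
force: [0.2, 0.4, 0.1]
grip_width: -0.002
```

```bash
python3 - <<'E'
from go import *
show([536,392,77])
s=ctrl.sense();c=ctrl.capture("wrist");cv2.imwrite("pics/w2.png",c["img"][:,:,::-1])
M=np.eye(4);M[:3,:3]=rot(s["ee_rot"]);M[:3,3]=s["eef_pos"];T=M@c["mount"];K=c["intrinsics"]
k=blue(c["img"],(0,0,560,420));n,l,st,ce=cv2.connectedComponentsWithStats(k)
for i in range(1,n):
    if st[i,4]>60: print(st[i],ce[i],atz(K,T,*ce[i],60).round(1))
E
```

```text
t 3.4833 p [536.2 394.   90.5] j [0.46 0.76 1.2  0.   1.18 1.88] F [0.24 0.41 0.14] w -0.0022720677225209697
x ang -81.4 tooly [-0.001  0.    -1.   ] off [ 2.  13.5 -0.5]
[ 233  240   97   49 2983] [283.00167616 257.11431445] [540.1 392.7  60. ]
```

View pics/w2.png

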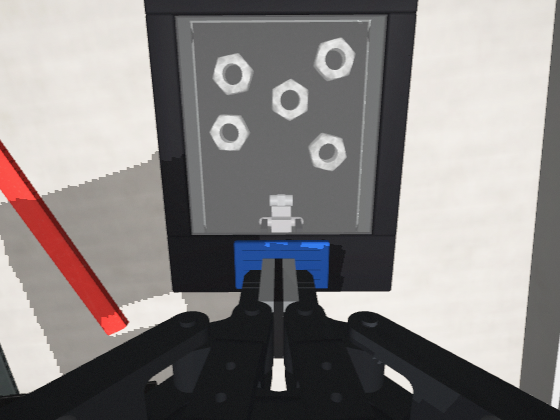

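The pad lies centred under the closed tips, at about (282,262). I'll descend slowly.

Request:
jog_arm([
  {"offset":[0.001,0.005,0.0],"yaw":0},
  {"offset":[0.001,0.009,0.0],"yaw":0},
  {"offset":[0.001,0.012,0.0],"yaw":0},
  {"offset":[0.001,0.014,0.0],"yaw":0},
  {"offset":[0.001,0.016,0.0],"yaw":0},
  {"offset":[0.001,0.017,0.0],"yaw":0},
  {"offset":[0.001,0.017,0.0],"yaw":0},
])

```text
time_s: 4.12
eef_pos: [536.6, 393.3, 74.6]
ee_rot: [0.536, -0.536, 0.461, -0.461]
force: [-0.7, -0.6, 2.9]
grip_width: -0.001
```

Contact is at the expected height with about 3 N. I'll press on to about 7 mm.

Request:
jog_arm([
  {"offset":[0,0.001,0],"yaw":0},
  {"offset":[0,0.002,0],"yaw":0},
  {"offset":[0,0.003,0],"yaw":0},
  {"offset":[0,0.004,0],"yaw":0},
  {"offset":[0,0.005,0],"yaw":0},
  {"offset":[0,0.005,0],"yaw":0},
  {"offset":[0,0.005,0],"yaw":0},
])

```text
time_s: 4.7
eef_pos: [536.6, 393.4, 69.6]
ee_rot: [0.536, -0.536, 0.461, -0.461]
force: [-2.2, -0.9, 3.4]
grip_width: -0.0
```

Request:
jog_arm([
  {"offset":[0,0.0005,0],"yaw":0},
  {"offset":[0,0.001,0],"yaw":0},
  {"offset":[0,0.001,0],"yaw":0},
  {"offset":[0,0.001,0],"yaw":0},
])

```text
time_s: 5.03
eef_pos: [536.6, 393.3, 68.6]
ee_rot: [0.536, -0.536, 0.461, -0.461]
force: [-2.4, -1.5, 3.3]
grip_width: 0.0
```

Request:
jog_arm([
  {"offset":[0,-0.004,0],"yaw":0},
  {"offset":[0,-0.01,0],"yaw":0},
  {"offset":[0,-0.018,0],"yaw":0},
  {"offset":[0,-0.026,0],"yaw":0},
  {"offset":[0,-0.034,0],"yaw":0},
  {"offset":[0,-0.042,0],"yaw":0},
  {"offset":[0,-0.052,0],"yaw":0},
  {"offset":[0,-0.066,0],"yaw":0},
  {"offset":[0,-0.084,0],"yaw":0},
  {"offset":[0,-0.104,0],"yaw":0},
  {"offset":[0,-0.124,0],"yaw":0},
  {"offset":[0,-0.14,0],"yaw":0},
])

```text
time_s: 6.03
eef_pos: [536.6, 393.3, 210.9]
ee_rot: [0.537, -0.535, 0.461, -0.461]
force: [0.9, -0.5, 0.5]
grip_width: -0.0
```

```bash
python3 - <<'E'
from go import *
show([511,338,250])
a=ctrl.capture("wrist")["img"];b=ctrl.capture("scene")["img"]
cv2.imwrite("pics/w3.png",a[:,:,::-1])
cv2.imwrite("pics/s3.png",cv2.resize(b[120:320,100:380],None,fx=2.8,fy=2.8)[:,:,::-1])
E
```

```text
t 6.0333 p [536.6 393.3 210.9] j [0.46 0.66 1.07 0.   1.41 1.88] F [ 0.87 -0.45  0.51] w -0.00011240100555319752
x ang -81.4 tooly [ 0.002  0.001 -1.   ] off [ 50.8 -39.2 -33.5]
```

View pics/w3.png

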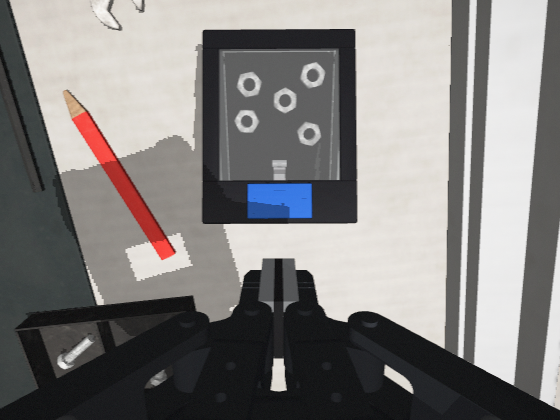

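View pics/s3.png

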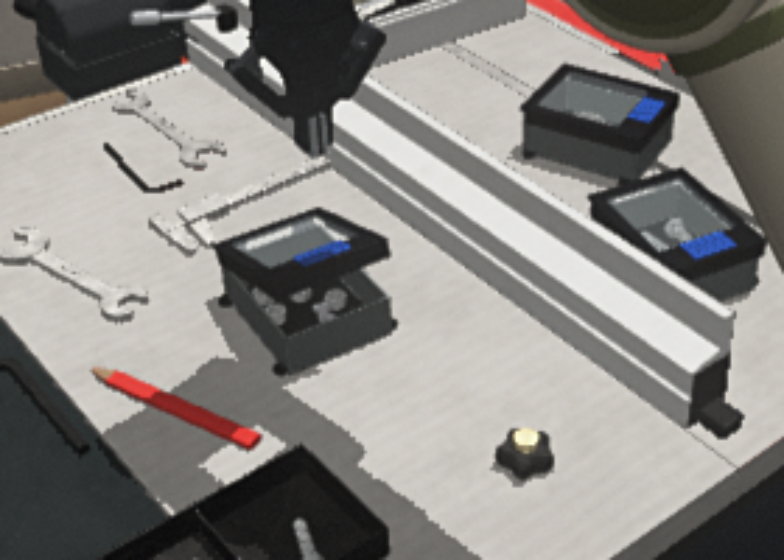

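The lid is ajar: in the scene view the pad at (320,252) is raised, with the nuts visible in the gap below it. The other two boxes look shut. I'll let it settle and measure.

Request:
jog_arm([
  {"offset":[0,-0.01,0],"yaw":0},
  {"offset":[0,-0.02,0],"yaw":0},
  {"offset":[0,-0.03,0],"yaw":0},
  {"offset":[0,-0.03,0],"yaw":0},
  {"offset":[0,-0.03,0],"yaw":0},
  {"offset":[0,-0.03,0],"yaw":0},
  {"offset":[0,-0.03,0],"yaw":0},
  {"offset":[0,-0.03,0],"yaw":0},
])

```text
time_s: 6.8
eef_pos: [537.0, 393.5, 241.5]
ee_rot: [0.538, -0.534, 0.461, -0.462]
force: [-0.1, -0.3, 0.2]
grip_width: -0.004
```

```bash
python3 - <<'E'
from go import *
show([511,338,250])
s=ctrl.sense();rays=[]
for n,b in [("wrist",(200,100,360,260)),("scene",(175,170,245,255))]:
    c=ctrl.capture(n);T=c.get("T")
    if T is None:
        M=np.eye(4);M[:3,:3]=rot(s["ee_rot"]);M[:3,3]=s["eef_pos"];T=M@c["mount"]
    k=blue(c["img"],b);ys,xs=np.nonzero(k);print(n,len(xs),xs.mean(),ys.mean());rays.append(ray(c["intrinsics"],T,xs.mean(),ys.mean()))
(o1,d1),(o2,d2)=rays
t=np.linalg.lstsq(np.c_[d1,-d2],o2-o1,rcond=None)[0];p=o1+d1*t[0];print(p,o2+d2*t[1],"angle~",np.arcsin((p[2]-58)/119))
# bystander/other-box shift vs first scene picture
a=cv2.imread("pics/scene0.png")[:,:,::-1];d=cv2.absdiff(a,c["img"]).max(2)
for nm,(l,tp,r,bt) in dict(knob=(275,268,302,294),pencil=(130,248,196,283),bolts=(308,178,378,228),flange=(285,143,346,190),bolt=(382,177,402,200)).items():
    print(nm,d[tp:bt,l:r].mean().round(1))
E
```

```text
t 6.8 p [537.  393.5 241.5] j [0.46 0.64 1.02 0.   1.48 1.88] F [-0.14 -0.31  0.22] w -0.003924849671270992
x ang -81.4 tooly [ 0.004  0.003 -1.   ] off [ 51.   -8.8 -33.9]
wrist 1808 279.62168141592923 190.91150442477877
scene 87 214.42528735632183 209.75862068965517
[543.89363949 394.23297826  94.73891499] [543.79720246 393.78726777  94.77861479] angle~ 0.31385791392923984
knob 8.8
pencil 47.9
bolts 14.1
flange 6.5
bolt 78.7
```

```bash
python3 -c "
from rig import ctrl
print(ctrl.finish_job())"
```

```text
the job is handed in; nothing more can be done
None
```

I pressed the blue pad of the nuts box with the closed fingertips until the catch let go, then backed away straight up. The lid sprang ajar, and I handed the job in at about 7 s; no verdict was reported.

- **Finding the box:** five hexagon nuts showed through the lid in both the top and wrist views. The pad was at about (536, 393) mm.
- **Press:** I pushed to about 8.4 mm at the pad, taking the shut pad at its nominal 60 mm. The vertical force was about 3.3 N. I never felt the sharp rise at the stop.
- **Lid angle at the end:** the pad triangulated to about 95 mm high, so the lid is at about 0.31 rad (target 0.25 to 0.45). The gripper was clear, about 130 mm above the raised pad, and the force reading was near zero.
- **Other two boxes:** they looked shut in the last scene picture.
- **Knob and pencil:** they lie where they were. The picture comparison showed a large difference at the pencil, which I put down to the arm's shadow because both its ends matched the first picture.
- **Loose bolt:** I could not check it because the arm hid it in the last scene picture. The arm never went down near it.

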